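# Snap the green cap onto the sample vial and keep it pressed

## Robot

A 6-joint arm with a two-finger parallel gripper is mounted at the origin on the work surface. World frame = base frame: x ahead of the robot, y to its left, z up, the work surface at z = 0. Lengths are in m, angles in degrees, forces in N, time in s.
With the tool pointing down it reaches from about 0.4 to 0.825 m from the base axis. Payload 7 kg.
Tool frame: the origin (TCP) lies on the mounting face of the last link; the fingertips stand 178 mm ahead of it and the grasp point (between the pads) lies 159 mm ahead of it (ctrl.tip_extent is the distance from the TCP to the fingertips, in m); z points along the fingers, y is the direction in which the jaws open and shut (so a half turn about z gives the same grasp; the last joint's range is limited). The gripper opens to 88 mm and grips with 3 to 60 N. Pads are 19 mm wide; open, the fingers measure 130 mm over their backs; the gripper's body (78 mm by 193 mm) begins 47 mm behind the grasp point.
Start: joints at [-51.847, 20.546, 0.682, 0, -70.136, -16.507], TCP at [0.249, -0.627, 0.405] pointing down, gripper open.
Joint ranges: [-176.03, 176.03], [-82.01, 121.73], [-58.28, 71.71], [-173.87, 95.51], [-174.79, -0.11], [-173.66, 173.66]. Speed limits (degrees/s): [136.94, 136.94, 172.46, 180, 180, 180].

## Interface

Orientations are given as [roll, pitch, yaw] about the fixed x, y, z axes, in that order (R = Rz(yaw) Ry(pitch) Rx(roll)).
In Python, from plant import ctrl gives the robot as it stands. The module is installed in compiled form; this text tells all that it offers.
- The arm moves only by the tool carry_out, never from a script. Its argument "moves" is text: rows parted by semicolons, each of 7 numbers parted by spaces: the finger opening in m, from 0 to 0.0876, then the shift along the tool's x, y, z in m, then the turn, a rotation vector about the tool's x, y, z in rad. A call has 1 to 20 rows; each row is the pose to reach, as a shift and turn from the pose commanded when the call began, along the tool's axes at that moment; what a row does not reach only later rows make up. A row lasts 1/10 s, in which the tool goes at most 50 mm and 8.59 degrees, less where a joint would pass 70% of its speed; a pose out of reach is approached as far as the arm can. A call with a gripper value outside its range is refused whole. The fingers move at their own pace and stop on an object; the grip force is fixed at half the most. Time passes only in rows, so rows that repeat a pose let the fingers close. It gives the time, the measured TCP pose, the force and the opening at its end, in the units of the state.
- ctrl.get_obs(): the state, without advancing time (a new reading comes with each control period).
- ctrl.snapshot(name): name is "scene" or "top" or "wrist"; returns a dict with "image" (400x640x3 uint8, red, green, blue), "K" (3x3 intrinsics, pixels), "R" (3x3) and "t" (3): a world point X has camera coordinates R X + t. Camera axes: x right, y down, z forward; pixel columns grow to the right and rows downward; lengths in m; the calibration is good to about 2 mm. A picture is of the moment at which its call begins. There is no depth.
- ctrl.close_job(): hands the job in, once; it reports no verdict.
Trained networks look in a picture, given as the dict that the camera call returned (one of the last four; its "shot" number tells which), for a name from the list of things; names that differ only in an ending like _2 or _b are one class to them, and where a whole thing is asked for, a point or a joint stands for the part that bears it (a point fixed in the world has none). Each returns a list of dicts, best first, with "confidence" (0 to 1); they miss things now and then, are a little off and sometimes report something else, mostly with a low value. They report only what shows in the picture. A call takes as long as a camera call.
- ctrl.recognise(picture, label): "extent" ([left, top, right, bottom] in pixels, round what is visible of it).
- ctrl.trace(picture, label): "region" (400x640 bool, what is visible of it) and "extent" ([left, top, right, bottom] in pixels, round what is visible of it).
- ctrl.mark_of(picture, label): "at" ([row, column] in pixels: a listed point, or the origin of a listed thing).
The state is a dict: "clock": time; "joint_pos": joint angles; "qvel": joint speeds; "tau": joint torques, N m; "tool_pos": TCP position; "orientation": TCP orientation; "force": force on the tool from outside, world axes, zero at the start; "moment": the same for the moment, N m; "opening": finger opening in m.
Only numpy, scipy, OpenCV 4.12 (cv2) and the standard library are available. Lean on these libraries where they do the work, as an engineer would, in place of code of your own. Each camera call takes 0.05 s, during which the arm holds its last target.

## Task

The amber sample vial in the blue rack stands open: pick up the green cap, set it squarely on the vial's neck and press it steadily straight down, without ramming it, until it clicks, then keep pressing firmly after the click so that its rim bears on the vial's white collar. Finish like that, with the fingers still on the cap and still pushing it down; do not let go. Leave the red cap, the test cassette and the reagent bottle where they are.

Things in the scene. Friction and masses are not known exactly. Their poses are not given: they have to be found in the camera images.
- green_cap_center (a point): Centre, half-way up, of the loose green snap cap: ribbed, round, 42 mm across, 32 mm tall, about 30 g, standing open rim down, closed flat top up; z up; the rim is 16 mm below this point. Grasp it across its 42 mm at the upper half, any yaw. It is hollow 18 mm deep, with an inward lip at the rim (bore 31 mm, 3 mm high).
- green_cap: The same green cap; origin at the centre of its rim (underside), z up.
- vial_seat (a point): Centre of the top face of the open vial's white collar (40 mm across, about 66 mm above the table), on the vial's axis; z up. With the cap home its rim lies on the collar and its centre is 16 mm above this point. Net of the lugs, press the rim on the collar with over 5 N (a push of 10 to 20 N is good).
- vial_mouth (a point): Centre of the mouth of the open vial, 16 mm above vial_seat. The amber neck is 28 mm across and tapers over its top 6 mm to 19 mm at the mouth.
- vial_lugs (a point): Centre of the ring of four sprung lugs on the neck, 6.5 mm above vial_seat, 35 mm across. The cap's lip meets them with its rim about 10 mm above the collar; the push climbs to 7 to 12 N at 8 to 9 mm, then drops, and from about 5 mm the lugs pull the cap down by themselves (the click); the rim then lands on the rigid collar.
- vial_collar: The white collar of the open vial on which the cap's rim lands; fixed in the rack; origin at the centre of its top face, as vial_seat.
- rack: Fixed blue rack with a white foot, 170 x 70 x 50 mm, long along its x; origin at the centre of its underside; yaw is any. The open vial stands 40 mm from its centre on +x, a closed vial with a white cap (42 mm across, top 98 mm above the table) 40 mm on -x.
- red_cap: Bystander: loose red cap of another size, 56 mm in diameter, 32 mm tall; origin at the centre of its underside.
- cassette: Bystander: white test cassette lying flat, 70 x 22 x 6 mm, long along its x; origin at the centre of its underside.
- reagent: Bystander: closed reagent bottle with a blue top, 32 mm in diameter, 65 mm tall; origin at the centre of its underside.

How it is judged:
By the outcome, as a careful person would: the job done as asked, in the order asked, and still so for the second after the job is handed in, while the arm keeps its last pose, push and grip.
It also fails if it takes over 48 s, if anything falls off the work surface, if the arm or the gripper's body presses on something with over 40 N, if the wrist force passes 120 N, or if a joint passes its speed limit or range.

## Working session

There is one attempt and no reset: what is moved stays moved. The work goes in short steps, Python scripts to look and compute and a tool call to move; the robot and the scene stay as the last step left them, time stands still between calls to the robot, and variables do not carry over. Pictures are saved under pics/ and viewed, and the job is handed in when it is done.

Besides the shell and the picture viewer there is one more tool, called after "Request:" as a command line: name --argument value ..., lists and objects as JSON in quotes. carry_out: Moves the arm, as the interface text tells. Its arguments: {"type":"object","properties":{"moves":{"type":"string"}},"required":["moves"]}

```bash
mkdir -p pics
cat > h.py <<'E'
import numpy as np, cv2
from plant import ctrl
def save(p,n): cv2.imwrite('pics/'+n,p['image'][:,:,::-1])
def ray(p,rc):
    r,c=rc; d=np.linalg.inv(p['K'])@np.array([c,r,1.0]); R=np.array(p['R']);
    return -R.T@np.array(p['t']), R.T@d
def atz(p,rc,z):
    o,d=ray(p,rc); return o+d*(z-o[2])/d[2]
def tri(obs):
    A=np.zeros((3,3));b=np.zeros(3)
    for p,rc in obs:
        o,d=ray(p,rc); d=d/np.linalg.norm(d); M=np.eye(3)-np.outer(d,d); A+=M;b+=M@o
    return np.linalg.solve(A,b)
def proj(p,X):
    x=p['K']@(np.array(p['R'])@X+p['t']); return x[:2]/x[2]
E
python3 - <<'E'
from h import *
ps={n:ctrl.snapshot(n) for n in('scene','top','wrist')}
for n,p in ps.items():
    save(p,n+'0.png')
    print(n,'cam',-np.array(p['R']).T@p['t'])
for l,z in [('green_cap_center',.016),('green_cap',0),('vial_seat',.066),('vial_mouth',.082),('vial_lugs',.0725),('rack',0),('red_cap',0),('cassette',0),('reagent',0)]:
    o=[]
    for n,p in ps.items():
        m=ctrl.mark_of(p,l)
        for k in m[:2]: print(l,n,np.round(k['at'],1),round(k['confidence'],2),np.round(atz(p,k['at'],z),4))
        if m and m[0]['confidence']>.4:o.append((p,m[0]['at']))
    if len(o)>1: print('  tri',tri(o).round(4))
s=ctrl.get_obs();print(s)
E
```

```text
scene cam [0.91480712 0.72143129 0.6441527 ]
top cam [ 0.36444967 -0.02837965  1.13421264]
wrist cam [ 0.18145786 -0.65451558  0.38535286]
green_cap_center scene [165.1 301.9] 0.56 [ 0.4507 -0.2716  0.016 ]
green_cap_center top [226.6 437.5] 0.88 [ 0.4562 -0.2682  0.016 ]
  tri [ 0.4547 -0.2666  0.0199]
green_cap scene [171.1 299.7] 0.68 [ 0.4591 -0.2692  0.    ]
green_cap top [223.9 433.8] 0.92 [ 0.4637 -0.2638  0.    ]
  tri [ 0.4628 -0.2625  0.0046]
vial_seat scene [285.1 330.7] 0.67 [0.6288 0.219  0.066 ]
vial_seat top [148.2 203.8] 0.57 [0.6284 0.2327 0.066 ]
  tri [0.6297 0.2286 0.0742]
vial_mouth scene [281.3 332.8] 0.69 [0.629  0.2265 0.082 ]
vial_mouth scene [166.8 297.3] 0.69 [ 0.5134 -0.1649  0.082 ]
vial_mouth top [148.  204.4] 0.6 [0.6248 0.2275 0.082 ]
  tri [0.6268 0.2267 0.0809]
vial_lugs scene [287.1 333.2] 0.76 [0.6305 0.2309 0.0725]
vial_lugs top [149.7 204.9] 0.72 [0.6235 0.2287 0.0725]
  tri [0.6265 0.2285 0.0681]
rack scene [300.6 333.8] 0.7 [0.6108 0.2005 0.    ]
rack top [164.8 227.7] 0.81 [0.6052 0.194  0.    ]
  tri [ 0.6071  0.1951 -0.007 ]
red_cap scene [2
[... 430 characters left out ...]
 -0.0611  0.    ]
  tri [ 0.6681 -0.061   0.0023]
{'clock': 1.5, 'joint_pos': array([-5.18461628e+01,  2.05480407e+01,  6.83132233e-01,  2.43225472e-03,
       -7.01344801e+01, -1.65056573e+01]), 'qvel': array([-0.04106656, -0.05826779, -0.09582473,  0.02827428, -0.01552054,
        0.00876966]), 'tau': array([-1.41492812e-03, -5.82369518e+01,  2.93304920e+01,  7.00259194e+00,
        1.25223293e-02, -2.68062922e-05]), 'tool_pos': array([ 0.24898016, -0.62740435,  0.40465885]), 'orientation': array([-1.79998764e+02, -2.01956688e-03, -1.58350994e+02]), 'force': array([-0.13391194,  0.36879511,  0.67939184]), 'moment': array([0.03233293, 0.01578982, 0.0288597 ]), 'opening': 0.0875956546394682}
```

View pics/scene0.png

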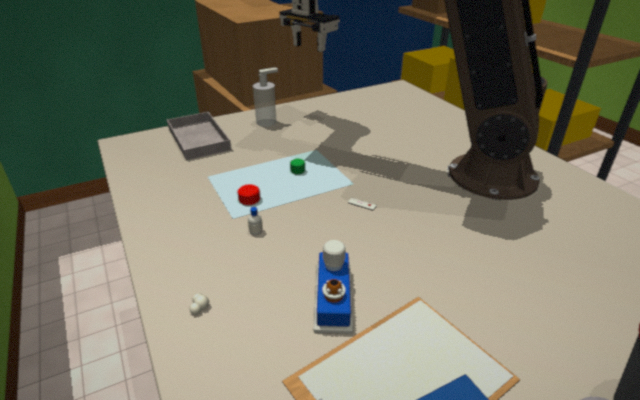

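View pics/top0.png

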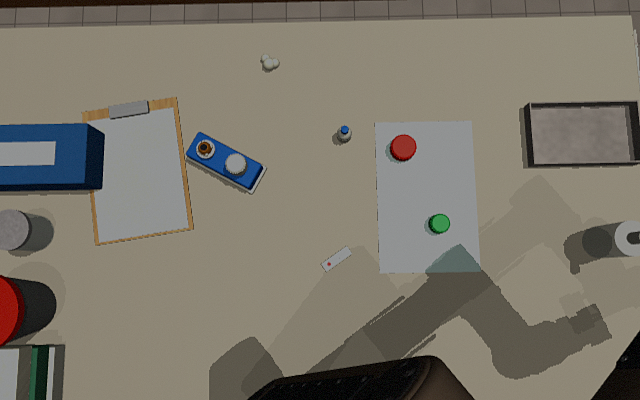

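```bash
cat >> h.py <<'E'
from scipy.spatial.transform import Rotation as Ro
def toolR(s): return Ro.from_euler('xyz',s['orientation'],degrees=True).as_matrix()
def move(s,target,yaw):
    R=toolR(s); Rt=Ro.from_euler('xyz',[180,0,yaw],degrees=True).as_matrix()
    return (R.T@(np.array(target)-s['tool_pos'])).round(4), Ro.from_matrix(R.T@Rt).as_rotvec().round(4)
E
python3 - <<'E'
from h import *
s=ctrl.get_obs(); p=ctrl.snapshot('wrist'); R=toolR(s)
print(p['K'], 'cam in tool',R.T@(-np.array(p['R']).T@p['t']-s['tool_pos'])); print('axes of cam in tool\n',(np.array(p['R'])@R).round(3))
p=ctrl.snapshot('top')
m=ctrl.trace(p,'vial_collar');
a=atz(p,(163.5,235),.098);print('white cap top',a)
print(move(s,[.456,-.267,.40],-123))
E
```

```text
[[293.56388979   0.         323.08727559]
 [  0.         293.56388979 199.27355721]
 [  0.           0.           1.        ]] cam in tool [ 0.07277286 -0.00047458  0.01847892]
axes of cam in tool
 [[-0.     1.     0.   ]
 [-0.963 -0.    -0.27 ]
 [-0.27  -0.001  0.963]]
white cap top [0.58688198 0.15973768 0.098     ]
(array([-0.3254,  0.2586,  0.0046]), array([-0.   , -0.   , -0.617]))
```

View pics/wrist0.png

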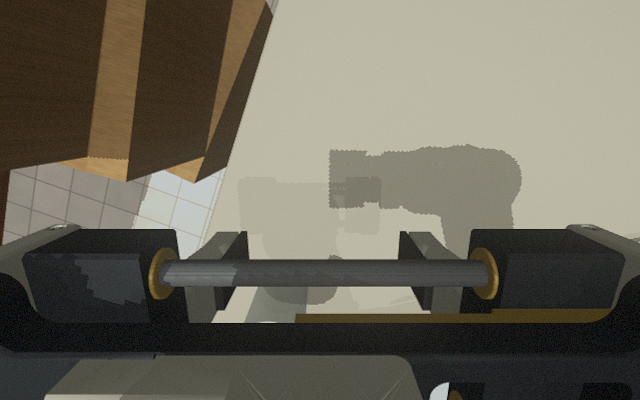

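Request:
carry_out --moves "0.0876 -0.325 0.259 0.05 0 0 -0.65;0.0876 -0.325 0.259 0.05 0 0 -0.65;0.0876 -0.325 0.259 0.05 0 0 -0.65;0.0876 -0.325 0.259 0.05 0 0 -0.65;0.0876 -0.325 0.259 0.05 0 0 -0.65;0.0876 -0.325 0.259 0.05 0 0 -0.65;0.0876 -0.325 0.259 0.05 0 0 -0.65;0.0876 -0.325 0.259 0.05 0 0 -0.65;0.0876 -0.325 0.259 0.05 0 0 -0.65;0.0876 -0.325 0.259 0.05 0 0 -0.65;0.0876 -0.325 0.259 0.05 0 0 -0.65;0.0876 -0.325 0.259 0.05 0 0 -0.65;0.0876 -0.325 0.259 0.05 0 0 -0.65"

```text
clock: 2.95
tool_pos: [0.455, -0.2676, 0.3548]
orientation: [-180.0, -0.0, -121.2]
force: [-0.1, 0.3, 0.7]
opening: 0.0878
```

Run:
```python
from h import *
s=ctrl.get_obs(); p=ctrl.snapshot('wrist');save(p,'w1.png')
print(s['clock'],s['tool_pos'],s['orientation'])
for l,z in [('green_cap_center',.016),('green_cap',0)]:
    for k in ctrl.mark_of(p,l)[:2]: print(l,np.round(k['at'],1),k['confidence'],atz(p,k['at'],z))
t=ctrl.trace(p,'green_cap')[0]; print(t['extent'],t['confidence'])
c=np.argwhere(t['region']).mean(0); print(c,atz(p,c,.018))
m=t['region'].astype(np.uint8)
# top-face circle fit by hull ray rows
X=atz(p,c,.016);print(move(s,[X[0],X[1],.30],-121))
```

```text
2.95 [ 0.45503461 -0.26758584  0.35475099] [-1.79996879e+02 -2.02724705e-03 -1.21193731e+02]
green_cap_center [186.6 316.8] 0.8 [ 0.46260165 -0.26988182  0.016     ]
green_cap [180.7 314.5] 0.95 [ 0.46345117 -0.27429055  0.        ]
[295.5, 164.7, 334.9, 210.2] 0.68
[187.25801407 314.17826427] [ 0.46520976 -0.27113041  0.018     ]
(array([-0.0027, -0.0106,  0.0548]), array([-0.0001, -0.    , -0.0034]))
```

View pics/w1.png

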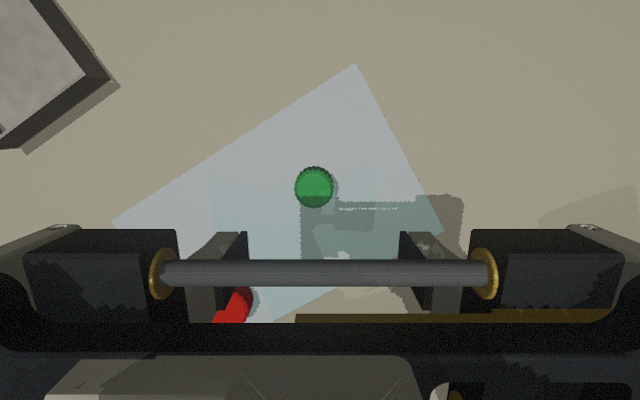

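Request:
carry_out --moves "0.0876 -0.002 -0.010 0.045 0 0 0;0.0876 -0.002 -0.010 0.09 0 0 0;0.0876 -0.002 -0.010 0.09 0 0 0;0.0876 -0.002 -0.010 0.09 0 0 0"

```text
clock: 3.55
tool_pos: [0.4652, -0.2706, 0.265]
orientation: [179.9, -0.1, -121.1]
force: [0.4, -0.4, 1.6]
opening: 0.0876
```

Run:
```python
from h import *
s=ctrl.get_obs(); p=ctrl.snapshot('wrist');save(p,'w2.png')
print(s['clock'],s['tool_pos'],s['orientation'])
R=toolR(s)
def loc(X): return (R.T@(X-s['tool_pos'])).round(4)
for l,z in [('green_cap_center',.016),('green_cap',0)]:
    for k in ctrl.mark_of(p,l)[:1]: X=atz(p,k['at'],z);print(l,np.round(k['at'],1),k['confidence'],X,loc(X))
t=ctrl.trace(p,'green_cap')[0]; print(t['extent'],t['confidence'])
m=t['region'].astype(np.uint8)
# silhouette fit: cylinder position
from scipy.optimize import minimize
a=np.linspace(0,2*np.pi,60)
def mask(xy):
    pts=[proj(p,np.array([xy[0]+.021*np.cos(q),xy[1]+.021*np.sin(q),z])) for q in a for z in(0,.032)]
    h=cv2.convexHull((np.array(pts)*16).astype(np.int32).reshape(-1,1,2))
    o=np.zeros_like(m);cv2.fillConvexPoly(o,h,1,shift=4);return o
best=min((-(mask(xy)&m).sum()/(mask(xy)|m).sum(),*xy) for xy in [(.4643+i*.001,-.2708+j*.001) for i in range(-8,9) for j in range(-8,9)])
print(best,loc(np.array([best[1],best[2],.016])))
```

```text
3.55 [ 0.46517971 -0.27056777  0.26498793] [ 1.79905578e+02 -7.47463567e-02 -1.21103162e+02]
green_cap_center [208.4 321.3] 0.94 [ 0.4659857  -0.27222408  0.016     ] [ 0.0007 -0.002   0.249 ]
green_cap [200.7 322.8] 0.64 [ 0.46387284 -0.27333164  0.        ] [ 0.0027 -0.0007  0.265 ]
[298.2, 180.3, 350.6, 239.2] 0.94
(np.float64(5267488313452184.0), 0.4563, -0.2628) [-0.0024  0.0112  0.249 ]<stdin>:17: RuntimeWarning: overflow encountered in scalar negative
```

View pics/w2.png

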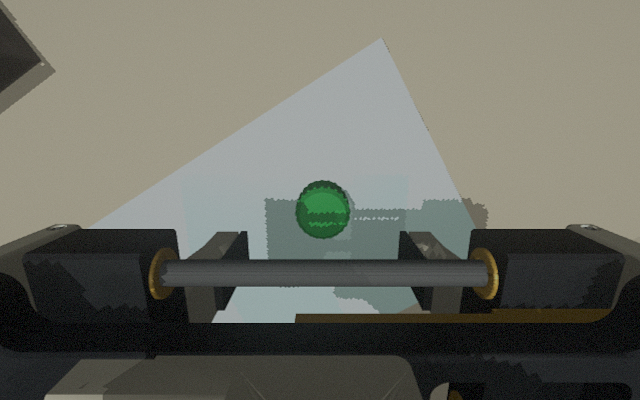

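```bash
cat >> h.py <<'E'
def cylfit(p,m,guess,r,z0,z1,n=8,st=.001):
    a=np.linspace(0,2*np.pi,60); m=m.astype(np.uint8)
    def iou(x,y):
        pts=[proj(p,np.array([x+r*np.cos(q),y+r*np.sin(q),z])) for q in a for z in(z0,z1)]
        h=cv2.convexHull((np.array(pts)*16).astype(np.int32).reshape(-1,1,2))
        o=np.zeros_like(m);cv2.fillConvexPoly(o,h,1,shift=4);return float((o&m).sum())/float((o|m).sum())
    return max((iou(guess[0]+i*st,guess[1]+j*st),guess[0]+i*st,guess[1]+j*st) for i in range(-n,n+1) for j in range(-n,n+1))
E
python3 - <<'E'
from h import *
s=ctrl.get_obs(); p=ctrl.snapshot('wrist')
R=toolR(s)
t=ctrl.trace(p,'green_cap')[0];print(s['tool_pos'],t['extent'])
hsv=cv2.cvtColor(p['image'],cv2.COLOR_RGB2HSV);g=cv2.inRange(hsv,(45,120,20),(85,255,255))>0
g[:150]=0;g[260:]=0;g[:,:270]=0;g[:,380:]=0
for m in(t['region'],g):
    b=cylfit(p,m,(.465,-.2715),.021,0,.032); print(m.sum(),b,(R.T@(np.array([b[1],b[2],.022])-s['tool_pos'])).round(4))
E
```

```text
[ 0.46587774 -0.27042147  0.26695993] [298.4, 175.9, 354.7, 237.6]
2496 (0.9373821199547341, 0.465, -0.2725) [0.0025 0.0006 0.245 ]
2134 (0.8091805766312595, 0.465, -0.2715) [0.0016 0.0011 0.245 ]
```

Request:
carry_out --moves "0.0876 0.002 0 0.03 0 0 0;0.0876 0.002 0 0.06 0 0 0;0.0876 0.002 0 0.075 0 0 0;0.0876 0.002 0 0.082 0 0 0;0.0876 0.002 0 0.082 0 0 0;0.07 0.002 0 0.082 0 0 0;0.055 0.002 0 0.082 0 0 0;0.045 0.002 0 0.082 0 0 0;0.03 0.002 0 0.082 0 0 0;0.03 0.002 0 0.082 0 0 0;0.03 0.002 0 0.082 0 0 0;0.03 0.002 0 0.082 0 0 0;0.03 0.002 0 0.082 0 0 0"

```text
clock: 5.15
tool_pos: [0.4641, -0.2719, 0.1827]
orientation: [180.0, -0.0, -121.1]
force: [-0.5, -0.2, 1.7]
opening: 0.0412
```

Run:
```python
from h import *
s=ctrl.get_obs(); p=ctrl.snapshot('wrist');save(p,'w3.png')
print(s['clock'],s['tool_pos'],s['orientation'],s['force'],s['opening'])
R=toolR(s)
for l,z in [('green_cap_center',.016),('green_cap',0)]:
    for k in ctrl.mark_of(p,l)[:1]: X=atz(p,k['at'],z);print(l,np.round(k['at'],1),k['confidence'],X,R.T@(X-s['tool_pos']))
```

```text
5.15 [ 0.46408666 -0.27192564  0.18273941] [ 1.79998805e+02 -1.47293183e-03 -1.21109512e+02] [-0.48866549 -0.17300656  1.70095859] 0.041227858591070386
green_cap_center [256.4 323.3] 0.79 [ 0.46509815 -0.2709117   0.016     ] [-0.00139502 -0.00034562  0.16673937]
green_cap [241.  323.4] 0.75 [ 0.46390637 -0.27276627  0.        ] [ 0.00080818 -0.00028378  0.18273943]
```

View pics/w3.png

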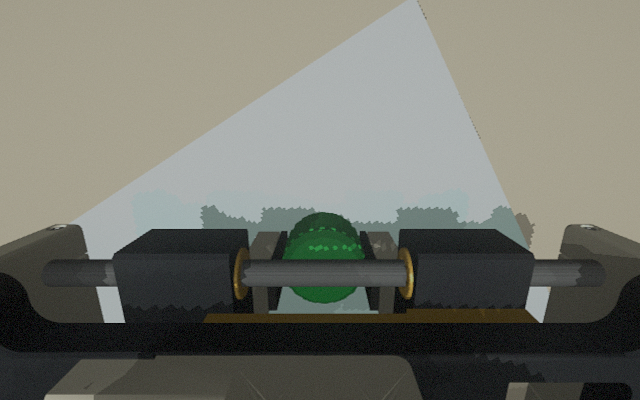

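Request:
carry_out --moves "0.03 0 0 -0.01 0 0 0;0.03 0 0 -0.035 0 0 0;0.03 0 0 -0.07 0 0 0;0.03 0 0 -0.11 0 0 0;0.03 -0.025 0.005 -0.145 0 0 0;0.03 -0.06 0.013 -0.17 0 0 0;0.03 -0.1 0.021 -0.177 0 0 0;0.03 -0.14 0.03 -0.177 0 0 0;0.03 -0.18 0.038 -0.177 0 0 0;0.03 -0.22 0.047 -0.177 0 0 0;0.03 -0.26 0.056 -0.177 0 0 0;0.03 -0.3 0.064 -0.177 0 0 0;0.03 -0.34 0.073 -0.177 0 0 0;0.03 -0.38 0.081 -0.177 0 0 0;0.03 -0.42 0.09 -0.177 0 0 0;0.03 -0.46 0.098 -0.177 0 0 0;0.03 -0.5 0.107 -0.177 0 0 0;0.03 -0.53 0.113 -0.177 0 0 0;0.03 -0.552 0.118 -0.177 0 0 0;0.03 -0.552 0.118 -0.177 0 0 0"

```text
clock: 7.3
tool_pos: [0.6486, 0.2643, 0.3593]
orientation: [180.0, -0.0, -121.0]
force: [0.2, -0.9, -1.3]
opening: 0.0417
```

Run:
```python
from h import *
s=ctrl.get_obs(); p=ctrl.snapshot('wrist');save(p,'w4.png')
print(s['clock'],s['tool_pos'],s['orientation'],s['force'],s['opening'])
R=toolR(s)
for l,z in [('vial_seat',.066),('vial_mouth',.082),('vial_lugs',.0725),('vial_collar',.066),('rack',0)]:
    for k in ctrl.mark_of(p,l)[:1]: X=atz(p,k['at'],z);print(l,np.round(k['at'],1),k['confidence'],X,R.T@(X-s['tool_pos']))
for k in ctrl.mark_of(p,'green_cap_center')[:2]: print(k)
```

```text
7.3 [0.64860638 0.26425484 0.35926956] [ 1.79991165e+02 -1.96021102e-02 -1.20986535e+02] [ 0.23505339 -0.86049087 -1.27713728] 0.04168533147659119
vial_seat [155.4 320.9] 0.78 [0.63086609 0.22980953 0.066     ] [ 0.03856258 -0.00257039  0.29328238]
vial_mouth [156.4 325.1] 0.72 [0.62701294 0.23081235 0.082     ] [0.03969209 0.00125162 0.27728336]
vial_lugs [153.9 320.7] 0.89 [0.62985588 0.22788076 0.0725    ] [ 0.04073841 -0.00269635  0.28678311]
vial_collar [152.8 324.2] 0.57 [0.62698608 0.22932682 0.066     ] [0.04097398 0.00050738 0.29328368]
rack [106.9 321.5] 0.6 [0.60731113 0.19110754 0.        ] [ 0.08384572 -0.00231238  0.35929792]
{'at': [253.3, 323.7], 'confidence': 0.91}
```

View pics/w4.png

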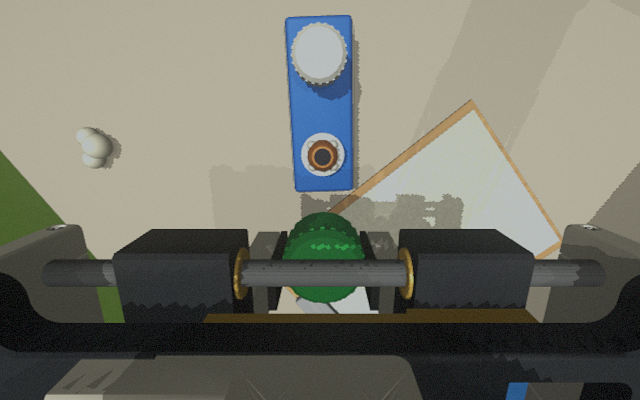

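Request:
carry_out --moves "0.03 0 0 -0.001 0 0 0;0.03 0 0 0.03 0 0 0;0.03 0 0 0.055 0 0 0;0.03 0 0 0.06 0 0 0;0.03 0 0 0.06 0 0 0;0.03 0 0 0.06 0 0 0"

```text
clock: 8.25
tool_pos: [0.6488, 0.2618, 0.3012]
orientation: [-179.9, 0.1, -121.1]
force: [-0.1, 1.0, 0.6]
opening: 0.0411
```

```bash
cat > v.py <<'E'
from h import *
import sys
s=ctrl.get_obs(); p=ctrl.snapshot('wrist');save(p,sys.argv[1])
print(s['clock'],s['tool_pos'],s['orientation'],s['force'],s['opening'])
R=toolR(s)
for l,z in [('vial_seat',.066),('vial_mouth',.082),('vial_lugs',.0725),('vial_collar',.066)]:
    for k in ctrl.mark_of(p,l)[:1]: X=atz(p,k['at'],z);print(l,np.round(k['at'],1),round(k['confidence'],2),X,R.T@(X-s['tool_pos']))
for l,d in(('green_cap_center',.1667),('green_cap',.1827)):
    for k in ctrl.mark_of(p,l)[:1]: X=atz(p,k['at'],s['tool_pos'][2]-d); print(l,np.round(k['at'],1),round(k['confidence'],2),R.T@(X-s['tool_pos']))
t=ctrl.trace(p,'vial_collar')
for k in t[:1]:
    print(k['extent'],k['confidence']); m=k['region']; m2=np.zeros(m.shape,np.uint8)
    cs,_=cv2.findContours(m.astype(np.uint8),0,2); c=max(cs,key=cv2.contourArea)
    cv2.drawContours(m2,[c],-1,1,-1)
    b=cylfit(p,m2,(.628,.229),.020,.064,.066,n=16,st=.0005);print('collar fit',b,R.T@(np.array([b[1],b[2],.066])-s['tool_pos']))
t=ctrl.trace(p,'green_cap')
for k in t[:1]: 
    print('cap',k['extent'],k['confidence'])
np.save('last.npy',p['image'])
E
python3 v.py w5.png
```

```text
8.25 [0.64879306 0.26179435 0.30115192] [-1.79934031e+02  8.19455123e-02 -1.21099108e+02] [-0.06361173  0.97822819  0.57030705] 0.041121826989815986
vial_seat [168.2 322.2] 0.67 [0.6313941  0.23018179 0.066     ] [ 0.03639224 -0.00115953  0.2351016 ]
vial_mouth [173.7 328.3] 0.88 [0.62828725 0.23335614 0.082     ] [0.03525599 0.00312198 0.21909827]
vial_lugs [168.7 322.7] 0.72 [0.63067306 0.22974638 0.0725    ] [ 0.03712821 -0.00077451  0.22860009]
green_cap_center [257.3 322.1] 0.92 [-0.00192123 -0.00102065  0.1667042 ]
green_cap [242.6 325.3] 0.77 [-0.00021734  0.00085926  0.18269963]
[300.6, 137.3, 353.6, 191.0] 0.82
collar fit (0.40458015267175573, 0.629, 0.23) [0.0377845  0.00079657 0.23509736]
cap [283.9, 211.6, 366.6, 304.7] 0.74
```

View pics/w5.png

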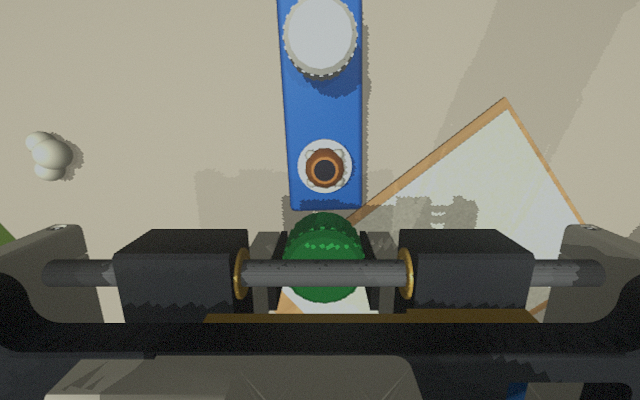

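```bash
cat > v2.py <<'E'
from h import *
import sys
s=ctrl.get_obs(); p=ctrl.snapshot('wrist');save(p,sys.argv[1]); R=toolR(s)
im=p['image']; hsv=cv2.cvtColor(im,cv2.COLOR_RGB2HSV)
r0,c0=map(int,sys.argv[2:4])
w=((hsv[...,1]<60)&(hsv[...,2]>110)); br=((hsv[...,0]<22)&(hsv[...,1]>80))
m=np.zeros(w.shape,np.uint8); m[r0-34:r0+34,c0-34:c0+34]=(w|br)[r0-34:r0+34,c0-34:c0+34]
m=cv2.morphologyEx(m,cv2.MORPH_OPEN,np.ones((5,5)))
n,lab,st,ce=cv2.connectedComponentsWithStats(m); i=lab[r0,c0+16] ; m=(lab==i).astype(np.uint8)
cs,_=cv2.findContours(m,0,2); c=cv2.convexHull(max(cs,key=cv2.contourArea)); m2=np.zeros_like(m); cv2.drawContours(m2,[c],-1,1,-1)
print(st[i],cv2.fitEllipse(c))
b=cylfit(p,m2,(.628,.229),.020,.060,.066,n=12,st=.0005);print('collar',b,R.T@(np.array([b[1],b[2],.066])-s['tool_pos']))
k=ctrl.trace(p,'green_cap')[0]
pad=im.copy(); pad[m2>0]=pad[m2>0]//2+np.array([127,0,127],np.uint8)
cv2.imwrite('pics/o_'+sys.argv[1],cv2.resize(pad[120:320,220:430,::-1],None,fx=3,fy=3,interpolation=0)[:600])
print(s['tool_pos'],s['orientation'])
# predicted cap position outlines: tool frame circle r=.021 at depth .1507 (top) for centre (0,0)
a=np.linspace(0,2*np.pi,40)
for d in(.1507,.1827):
    P=np.array([proj(p,s['tool_pos']+R@np.array([.021*np.cos(q),.021*np.sin(q),d])) for q in a]); print('pred cap',d,P.min(0),P.max(0))
g=cv2.inRange(hsv,(45,100,20),(85,255,255)); y,x=np.nonzero(g[205:310,270:380]); print('green',x.min()+270,x.max()+270,y.min()+205,y.max()+205)
E
python3 v2.py w6.png 166 325
```

```text
[ 297  140   54   54 1944] ((323.4781799316406, 166.66790771484375), (54.00678634643555, 54.5019416809082), 94.566162109375)
collar (0.9782608695652174, 0.6295, 0.23) [ 0.03687571 -0.00028165  0.23392819]
[0.64824884 0.26166733 0.29994007] [-1.79993467e+02  1.85311277e-02 -1.21107946e+02]
pred cap 0.1507 [282.18813407 229.26994336] [365.84810522 304.6836568 ]
pred cap 0.1827 [289.29798411 209.18335404] [358.48147077 273.17132538]
green 282 367 212 302
```

View pics/o_w6.png

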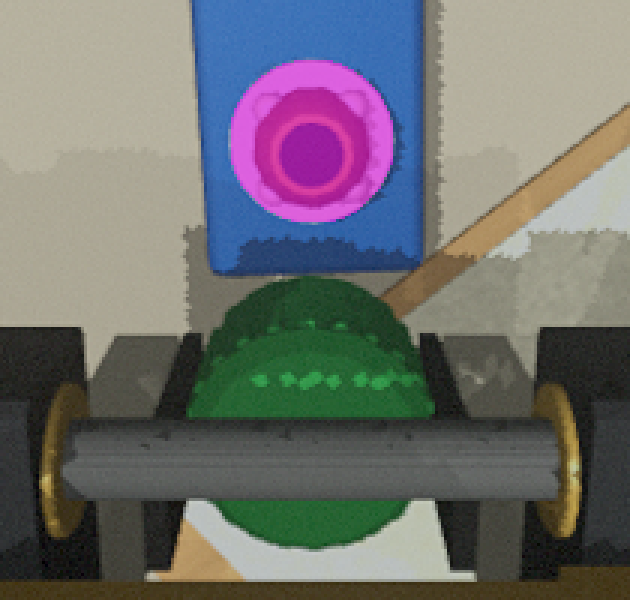

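Request:
carry_out --moves "0.03 0.01 0 0 0 0 0;0.03 0.022 0 0 0 0 0;0.03 0.033 0 0 0 0 0;0.03 0.037 0 0 0 0 0;0.03 0.037 0 0 0 0 0;0.03 0.037 0 0.012 0 0 0;0.03 0.037 0 0.024 0 0 0;0.03 0.037 0 0.028 0 0 0;0.03 0.037 0 0.028 0 0 0;0.03 0.037 0 0.028 0 0 0"

```text
clock: 9.8
tool_pos: [0.6293, 0.2301, 0.2713]
orientation: [180.0, -0.0, -121.1]
force: [-0.7, -0.6, -0.3]
opening: 0.0411
```

Run:
```python
from h import *
s=ctrl.get_obs();print(s['clock'],s['tool_pos'],s['orientation'],s['force'],s['opening'])
for n,b in(('scene',(280,340,200,270)),('wrist',None)):
    p=ctrl.snapshot(n)
    if n=='scene': cv2.imwrite('pics/s7.png',cv2.resize(p['image'][190:340,240:440,::-1],None,fx=4,fy=4,interpolation=cv2.INTER_CUBIC))
    else: save(p,'w7.png')
```

```text
9.8 [0.62928409 0.23013381 0.27128686] [ 1.79995057e+02 -3.77006854e-02 -1.21096336e+02] [-0.67637796 -0.62219564 -0.28587906] 0.041063984907258023
```

View pics/s7.png

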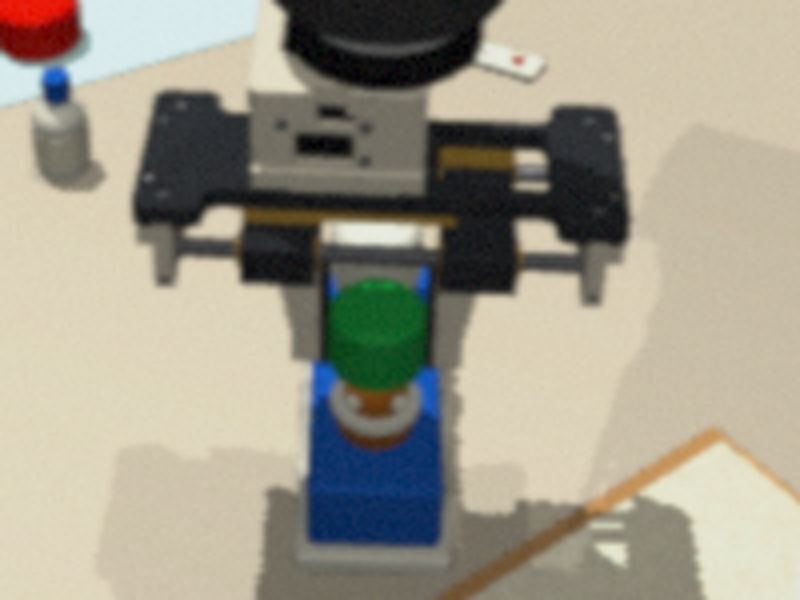

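View pics/w7.png

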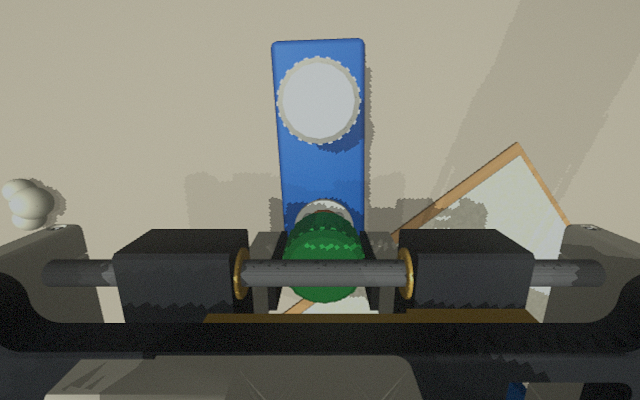

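Request:
carry_out --moves "0.03 0 0 0.002 0 0 0;0.03 0 0 0.004 0 0 0;0.03 0 0 0.006 0 0 0;0.03 0 0 0.008 0 0 0;0.03 0 0 0.009 0 0 0;0.03 0 0 0.009 0 0 0"

```text
clock: 10.5
tool_pos: [0.6291, 0.2299, 0.2624]
orientation: [180.0, -0.0, -121.1]
force: [0.6, 0.5, -0.1]
opening: 0.0414
```

```bash
cat > st.py <<'E'
from h import *
s=ctrl.get_obs();print(s['clock'],s['tool_pos'].round(4),s['orientation'].round(2),s['force'].round(2),s['moment'].round(2),s['opening'].round(4))
E
python3 st.py
```

```text
Traceback (most recent call last):
  File "st.py", line 2, in <module>
    s=ctrl.get_obs();print(s['clock'],s['tool_pos'].round(4),s['orientation'].round(2),s['force'].round(2),s['moment'].round(2),s['opening'].round(4))
                                                                                                                                ^^^^^^^^^^^^^^^^^^
AttributeError: 'float' object has no attribute 'round'
```

Request:
carry_out --moves "0.03 0 0 0.001 0 0 0;0.03 0 0 0.002 0 0 0;0.03 0 0 0.003 0 0 0;0.03 0 0 0.004 0 0 0;0.03 0 0 0.004 0 0 0"

```text
clock: 11.0
tool_pos: [0.6291, 0.2299, 0.2585]
orientation: [180.0, -0.0, -121.1]
force: [-0.5, -0.7, 0.5]
opening: 0.0413
```

```bash
sed -i "s/s\['opening'\].round(4)/s['opening']/" st.py; python3 st.py
```

```text
11.0 [0.6291 0.2299 0.2585] [ 1.8000e+02 -1.0000e-02 -1.2111e+02] [-0.54 -0.71  0.5 ] [-0.    0.13  0.02] 0.041259165286803366
```

Request:
carry_out --moves "0.03 0 0 0.001 0 0 0;0.03 0 0 0.0015 0 0 0;0.03 0 0 0.002 0 0 0;0.03 0 0 0.002 0 0 0"

```text
clock: 11.4
tool_pos: [0.6293, 0.23, 0.2576]
orientation: [-180.0, 0.0, -121.1]
force: [-0.9, 0.3, 6.0]
opening: 0.0414
```

Request:
carry_out --moves "0.03 0 0 0.0005 0 0 0;0.03 0 0 0.001 0 0 0;0.03 0 0 0.0015 0 0 0;0.03 0 0 0.0015 0 0 0"

```text
clock: 11.8
tool_pos: [0.6295, 0.2301, 0.2569]
orientation: [-179.9, 0.1, -121.1]
force: [-2.8, -1.2, 9.6]
opening: 0.0412
```

Request:
carry_out --moves "0.03 0 0 0.0005 0 0 0;0.03 0 0 0.001 0 0 0;0.03 0 0 0.001 0 0 0"

```text
clock: 12.1
tool_pos: [0.6294, 0.23, 0.256]
orientation: [-179.9, 0.1, -121.1]
force: [-2.6, -0.7, 10.1]
opening: 0.0411
```

```bash
python3 st.py
```

```text
12.1 [0.6294 0.23   0.256 ] [-1.7993e+02  7.0000e-02 -1.2107e+02] [-2.57 -0.7  10.06] [-0.41  1.2   0.05] 0.0410657625361133
```

Request:
carry_out --moves "0.03 0 0 0.0005 0 0 0;0.03 0 0 0.001 0 0 0;0.03 0 0 0.0015 0 0 0;0.03 0 0 0.0015 0 0 0"

```text
clock: 12.5
tool_pos: [0.6289, 0.2298, 0.2521]
orientation: [180.0, -0.0, -121.1]
force: [1.0, -0.6, -4.3]
opening: 0.041
```

```bash
python3 st.py
```

```text
12.5 [0.6289 0.2298 0.2521] [ 1.7997e+02 -3.0000e-02 -1.2113e+02] [ 0.97 -0.57 -4.28] [-0.13 -0.09  0.05] 0.041032090174845506
```

Request:
carry_out --moves "0.03 0 0 0.0005 0 0 0;0.03 0 0 0.001 0 0 0;0.03 0 0 0.0015 0 0 0;0.03 0 0 0.002 0 0 0;0.03 0 0 0.0025 0 0 0;0.03 0 0 0.003 0 0 0;0.03 0 0 0.0035 0 0 0;0.03 0 0 0.0035 0 0 0"

```text
clock: 13.3
tool_pos: [0.6292, 0.23, 0.2493]
orientation: [-180.0, 0.0, -121.1]
force: [-1.1, -0.6, -3.2]
opening: 0.0414
```

```bash
python3 st.py
```

```text
13.3 [0.6292 0.23   0.2493] [-1.7999e+02  2.0000e-02 -1.2111e+02] [-1.06 -0.55 -3.22] [-0.24  0.3  -0.02] 0.041425588667203736
```

Request:
carry_out --moves "0.03 0 0 0.0005 0 0 0;0.03 0 0 0.001 0 0 0;0.03 0 0 0.0015 0 0 0;0.03 0 0 0.002 0 0 0;0.03 0 0 0.002 0 0 0"

```text
clock: 13.8
tool_pos: [0.6295, 0.2302, 0.2487]
orientation: [-179.9, 0.1, -121.1]
force: [-2.8, -0.1, 7.5]
opening: 0.0414
```

```bash
python3 st.py
```

```text
13.8 [0.6295 0.2302 0.2487] [-1.7993e+02  9.0000e-02 -1.2108e+02] [-2.78 -0.12  7.46] [-0.24  1.28  0.04] 0.04138887441717742
```

Request:
carry_out --moves "0.03 0 0 0.0005 0 0 0;0.03 0 0 0.001 0 0 0;0.03 0 0 0.0015 0 0 0;0.03 0 0 0.0015 0 0 0;0.03 0 0 0.0015 0 0 0;0.03 0 0 0.0015 0 0 0"

```text
clock: 14.4
tool_pos: [0.6295, 0.2302, 0.2487]
orientation: [-179.9, 0.1, -121.1]
force: [-6.2, -1.1, 15.6]
opening: 0.0412
```

```bash
python3 st.py
python3 - <<'E'
from h import *
p=ctrl.snapshot('scene');cv2.imwrite('pics/s8.png',cv2.resize(p['image'][190:340,240:440,::-1],None,fx=4,fy=4,interpolation=cv2.INTER_CUBIC))
E
python3 st.py
```

```text
14.4 [0.6295 0.2302 0.2487] [-1.7989e+02  1.3000e-01 -1.2106e+02] [-6.24 -1.05 15.6 ] [-0.44  2.5   0.01] 0.04118699414290243
14.45 [0.6295 0.2302 0.2487] [-1.7989e+02  1.3000e-01 -1.2106e+02] [-6.21 -1.65 16.12] [-0.34  2.55 -0.01] 0.04137749914119981
```

View pics/s8.png

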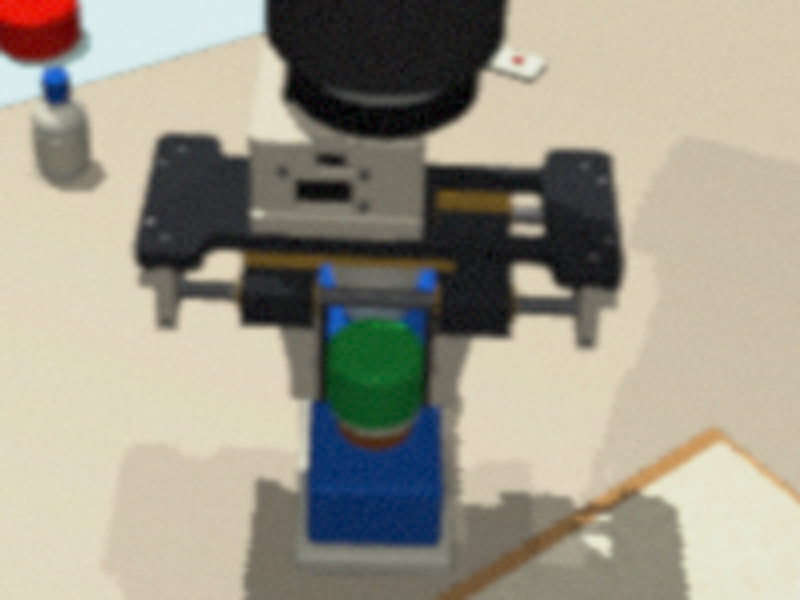

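```bash
python3 -c "
from plant import ctrl
print(ctrl.close_job())"; python3 st.py
```

```text
the job is handed in; nothing more can be done
None
the job is handed in; nothing more can be done
```

The green cap is on the vial's neck, clicked and seated on the white collar. I handed the job in at about 14.5 s with the fingers still gripping and pushing it down.

- **Approach:** I gripped the cap at its upper half. The wrist camera put the vial axis within about 1 mm of the cap axis, and the scene picture agreed. The overhead and scene cameras put the vial 2–3 mm away from that, and I went with the wrist measurement.
- **Click:** I lowered it in steps of 0.5–2 mm. The push rose to about 10 N with the rim 7–9 mm above the collar. It then dropped to about −4 N, which is the lugs pulling the cap down.
- **Seated:** The rim met the collar where expected, with the TCP at 0.2487 m. The upward force then rose to about 16 N while the height stayed at 0.2487 m, so the cap was not slipping in the fingers.
- **Last picture:** The cap is level on the collar. The reagent bottle, the cassette and the visible part of the red cap look where they were, and I never touched them.
- **Imperfection:** Under the final push there is a side force of about 6 N and a tool tilt of about 0.1°. I left this as it was because the seat was steady.

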